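Make up two repair kits on pin boards

TASK

Make up the two repair kits. On the red board, thread the cork gasket over the two pins, then the aluminium cover plate over the pins on top of the gasket, and lay the white bit carton flat in the felt bay; on the blue board, thread the black spacer over the two pins and lay the sanding block flat in the felt bay. Push the flange parts fully down, set things down rather than dropping them, and leave the round tin, the wood offcut and the try square where they are.

Things in the scene. Friction and masses are not known exactly. Their poses are not given: they have to be found in the camera images.
- red_board: Red kit board 158 (x) x 180 (y) mm on two runners, fixed; top 24 mm above the bench. Origin: at bench level under its centre, z up. Pale seat strip 100 x 34 mm, top z 34, centred at y +52; two steel pins 8 mm thick at (+35,+52), (-35,+52) mm rise to z 66, the top 8 mm tapered. Grey felt bay 140 (x) x 84 (y) mm centred at (0,-42), floor z 24, rimmed by strips 6 mm wide, tops z 32. Boards may swap places.
- blue_board: Blue kit board 158 (x) x 180 (y) mm on two runners, fixed; top 24 mm above the bench. Origin: at bench level under its centre, z up. Pale seat strip 100 x 34 mm, top z 34, centred at y +52; two steel pins 8 mm thick at (+35,+52), (-35,+52) mm rise to z 66, the top 8 mm tapered. Grey felt bay 140 (x) x 84 (y) mm centred at (0,-42), floor z 24, rimmed by strips 6 mm wide, tops z 32. Same form as the red.
- gasket: Brown cork gasket, 6 mm thick, 20 g, 30 mm round opening in the middle; lies flat. Flange 94 mm long (x), 54 mm wide (y): flat sides 36 mm long at mid-length (grip across these), round lobe at each end, two 12 mm through holes at x = +35 and -35 mm. Symmetric: either end may go on either pin. Origin: centre of underside, z up.
- cover: Bright aluminium cover plate, 8 mm thick, 0.11 kg, on its middle a round boss (34 mm, 5 mm high, dark plug on top); lies flat, boss up. Flange 94 mm long (x), 54 mm wide (y): flat sides 36 mm long at mid-length (grip across these), round lobe at each end, two 12 mm through holes at x = +35 and -35 mm. Symmetric: either end may go on either pin. Origin: centre of underside, z up.
- spacer: Black spacer, 16 mm thick, 90 g, 30 mm round opening in the middle; lies flat. Flange 94 mm long (x), 54 mm wide (y): flat sides 36 mm long at mid-length (grip across these), round lobe at each end, two 12 mm through holes at x = +35 and -35 mm. Symmetric: either end may go on either pin. Origin: centre of underside, z up.
- bit_box: White printed carton of driver bits, 45 mm wide (its x), 125 mm long (its y), 42 mm high, about 0.18 kg, rigid; lies flat. Origin: centre of its underside; z up. Grip across the 45 mm width.
- sanding_block: Sanding block, tan cork top over a rust-red abrasive wrap, 60 to 64 mm wide (its x), 112 mm long (its y), 36 mm high, about 90 g; lies flat. Origin: centre of its underside; z up. Grip across the width.
- round_tin: Bystander: old round brown tin with screws in it, about 90 mm across and 29 mm high, at the back of the bench behind the boards; leave it alone. Origin: centre of its underside.
- offcut: Bystander: pale wood offcut, 45 x 130 x 30 mm, at the back of the bench behind the boards; leave it alone. Origin: centre of its underside.
- try_square: Bystander: try square, wooden stock and steel blade, 184 x 115 x 17 mm, on the right on the bare bench (15 mm lower than the work surface); leave it alone. Origin: centre of its underside.

How it is judged:
By the outcome, as a careful person would: the job done as asked, in the order asked, and still so for the second after the job is handed in, with the robot touching nothing.
It also fails if it takes over 125 s, if anything falls off the work surface, if the arm or the gripper's body presses on something with over 40 N, if the wrist force passes 120 N, or if a joint passes its speed limit or range.

ROBOT

A 6-joint arm with a two-finger parallel gripper is mounted at the origin on a cart in front of the work surface, level with it; the furniture and walls round the work are solid. World frame = base frame: x ahead of the robot, y to its left, z up, the work surface at z = 0. Lengths are in m, angles in rad, forces in N, time in s.
With the tool pointing down it reaches from about 0.3 to 0.85 m from the base axis. Payload 4.2 kg.
Tool frame: the origin (TCP) lies on the centre line of the jaws, within the pads' length; the fingertips stand 8 mm ahead of it and the grasp point (between the pads) lies 11 mm behind it; z points along the fingers, y is the line along which they close (so a half turn about z gives the same grasp; the last joint's range is limited). The gripper opens to 91 mm and grips with 3 to 60 N. Pads are 32 mm wide; open, the fingers measure 118 mm over their backs; the gripper's body (76 mm by 178 mm) begins 60 mm behind the grasp point.
Start: joints at [-1.205, 0.32, 1.565, -0, 1.257, -0.02], TCP at [0.216, -0.533, 0.222] pointing down, gripper open.
Joint ranges: [-3.11, 3.11], [-0.84, 2.01], [0.21, 2.61], [-1.34, 4.49], [0.05, 2.63], [-2.56, 2.56]. Speed limits (rad/s): [2.57, 2.57, 3.14, 3.14, 3.14, 3.14].

INTERFACE

Orientations are given as a rotation vector (axis times angle).
In Python, from station import arm gives the robot as it stands.
- The arm moves only by the tool arm_command, never from a script. Its argument "rows" is a list that holds one entry, the list of rows, each a list of 5 numbers: the shift along the tool's x, y, z in cm, then the turn about the tool's z in degrees, then the closure, from 0 (fully open) to 1 (shut). A call has 1 to 12 rows; each row shifts and turns the commanded pose from where the row before left it, along the tool's axes as they then stand; what a row does not reach is not made up. A row lasts 1/8 s, in which the tool goes at most 62.5 mm and 10.7 degrees, less where a joint would pass 70% of its speed; a pose out of reach is approached as far as the arm can. A call is refused whole if a number of a shift passes 6.25 or a number of a turn 10.7, either way. A call with a gripper value outside its range is refused whole. The fingers move at their own pace and stop on an object; the grip force is fixed at half the most. Time passes only in rows, so rows that do not move let the fingers close. It gives the time, the measured TCP pose, the force, the opening and the grip force at its end, in the units of the state.
- arm.get_state(): the state, without advancing time (a new reading comes with each control period).
- arm.capture(name): name is "scene" or "top"; returns a dict with "pixels" (384x512x3 uint8, red, green, blue), "K" (3x3 intrinsics, pixels), "R" (3x3) and "t" (3): a world point X has camera coordinates R X + t. Camera axes: x right, y down, z forward; pixel columns grow to the right and rows downward; lengths in m; the calibration is good to about 2 mm. A picture is of the moment at which its call begins. There is no depth.
- arm.sign_off(): hands the job in; it is judged then, once.
The state is a dict: "time_s": time; "q": joint angles; "qd": joint speeds; "joint_torque": joint torques, N m; "tcp_pos": TCP position; "eef_rot": TCP orientation; "force": force on the tool from outside, world axes, zero at the start; "wrist_torque": the same for the moment, N m; "opening": finger opening in m; "grip_force": force on a finger pad.
Only numpy, scipy, OpenCV 4.12 (cv2) and the standard library are available. Lean on these libraries where they do the work, as an engineer would, in place of code of your own. Each camera call takes 0.05 s, during which the arm holds its last target. There are 200 camera calls.

## Working session

There is one attempt and no reset: what is moved stays moved. The work goes in short steps, Python scripts to look and compute and a tool call to move; the robot and the scene stay as the last step left them, time stands still between calls to the robot, and variables do not carry over. Pictures are saved under pics/ and viewed, at most 14 in all, crops included, and the job is handed in when it is done.

Besides the shell and the picture viewer there is one more tool, called after "Request:" by a JSON object that holds its "api" and its "payload". arm_command: Moves the arm, as the interface text tells. Its arguments: {"type":"object","properties":{"rows":{"type":"array"}},"required":["rows"]}

```bash
mkdir -p pics; ls
python3 - <<'E'
from station import arm
import cv2,pickle
for n in("scene","top"):
    c=arm.capture(n); cv2.imwrite(f"pics/{n}0.png",cv2.resize(c["pixels"][:,:,::-1],(768,576),interpolation=cv2.INTER_CUBIC)); pickle.dump(c,open(n+"0.pkl","wb"))
    print(c["K"].round(1).tolist(),c["R"].round(3).tolist(),c["t"].round(3).tolist())
s=arm.get_state();print(s)
E
```

```text
pics
[[458.8, 0.0, 253.0], [0.0, 458.8, 193.6], [0.0, 0.0, 1.0]] [[0.937, 0.348, 0.008], [0.288, -0.763, -0.579], [-0.195, 0.545, -0.815]] [-0.501, -0.24, 1.455]
[[359.8, 0.0, 259.7], [0.0, 359.8, 186.4], [0.0, 0.0, 1.0]] [[-0.028, -1.0, -0.002], [-0.996, 0.029, -0.083], [0.083, -0.001, -0.997]] [-0.134, 0.565, 1.004]
{'time_s': 0.1, 'q': array([-1.20500232e+00,  3.20230140e-01,  1.56553190e+00,  1.52246276e-05,
        1.25742214e+00, -1.99867232e-02]), 'qd': array([-0.00118419, -0.00085408, -0.002047  , -0.00079934, -0.00044862,
       -0.00116843]), 'joint_torque': array([ 8.09472313e-04, -4.13329911e+01, -2.32510972e+01,  7.29493797e-02,
        4.21546481e-02, -5.91048047e-05]), 'tcp_pos': array([ 0.21621849, -0.53232764,  0.22121287]), 'eef_rot': array([-3.08178972e+00, -6.01923893e-01,  4.07494764e-04]), 'force': array([0.43213934, 0.17178562, 0.58978128]), 'wrist_torque': array([0.03990623, 0.00364501, 0.01990586]), 'grip_force': 0.0, 'opening': 0.09127208262223313}
```

View pics/top0.png

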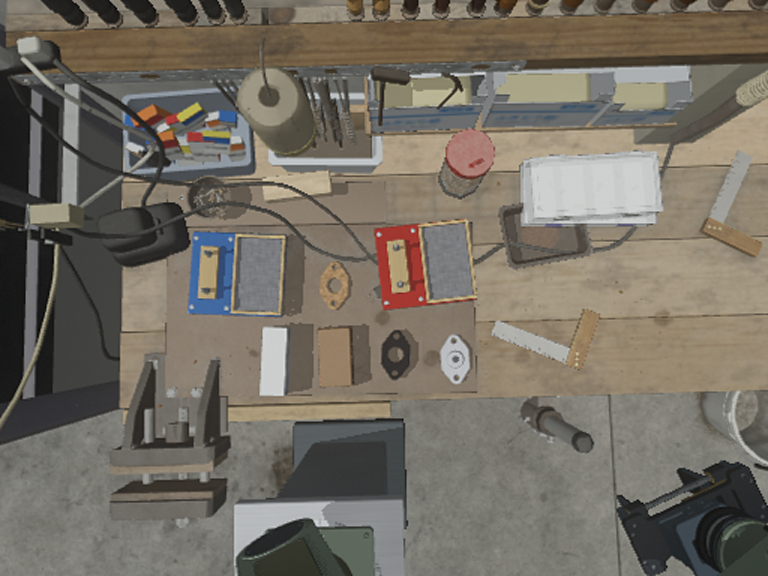

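View pics/scene0.png

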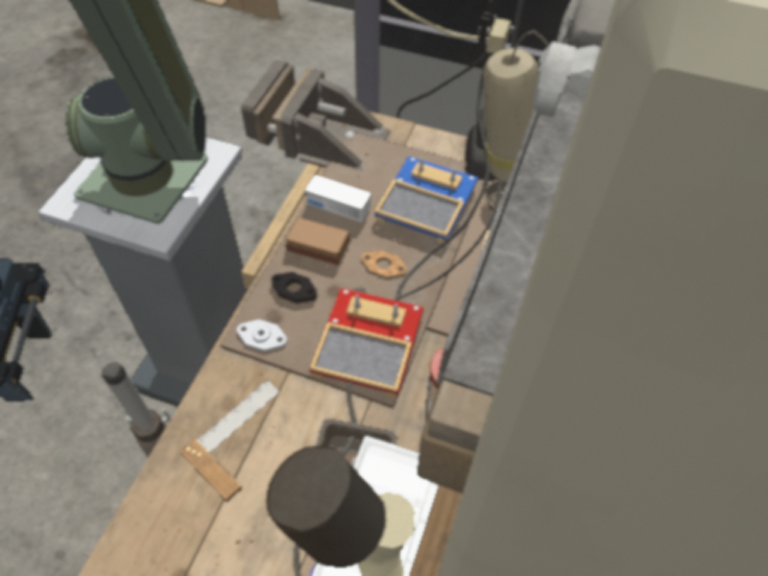

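The top view (768 px) shows the blue board at (238,274), red board at (426,265), gasket (335,286), carton (273,361), sanding block (336,356), spacer (396,354) and cover (454,358). The bystanders lie clear of all of these. The scene view agrees: seat strips are on the +y side of the boards, and the cables lie on the bench.

```bash
cat > h.py <<'E'
import numpy as np,cv2,pickle
from station import arm
def cap(n): return arm.capture(n)
def ray(c,uv,z):
    uv=np.atleast_2d(uv).astype(float); d=np.c_[uv,np.ones(len(uv))]@np.linalg.inv(c["K"]).T@c["R"]
    C=-c["R"].T@c["t"]; return C+d*((z-C[2])/d[:,2])[:,None]
def proj(c,X):
    p=(np.atleast_2d(X)@c["R"].T+c["t"])@c["K"].T; return p[:,:2]/p[:,2:]
def blob(m,roi):
    x0,y0,x1,y1=roi; k=np.zeros_like(m);k[y0:y1,x0:x1]=m[y0:y1,x0:x1]
    cs,_=cv2.findContours(k,cv2.RETR_EXTERNAL,cv2.CHAIN_APPROX_NONE); return max(cs,key=cv2.contourArea)[:,0,:]
def rect(c,cont,z):
    P=ray(c,cont,z)[:,:2]*1000; (o,(w,h),a)=cv2.minAreaRect(P.astype(np.float32))
    B=cv2.boxPoints((o,(w,h),a)); e=B[1]-B[0]; f=B[2]-B[1]
    if np.hypot(*f)>np.hypot(*e): e,f=f,e
    ang=(np.degrees(np.arctan2(e[1],e[0]))+90)%180-90
    return np.array(o).round(1),round(ang,1),np.hypot(*e).round(1),np.hypot(*f).round(1)
E
python3 - <<'E'
from h import *
c=pickle.load(open("top0.pkl","rb"));im=c["pixels"];hsv=cv2.cvtColor(im,cv2.COLOR_RGB2HSV)
H,S,V=[hsv[...,i].astype(int) for i in range(3)]
for n,(u,v) in dict(bench=(250,210),gask=(214,191),spacer=(254,236),cover=(296,240),carton=(182,240),sand=(224,237),blue=(130,200),red=(254,200),strip=(267,180),rim=(301,149),felt=(300,175)).items(): print(n,im[v,u],hsv[v,u])
cv2.imwrite("pics/top1.png",cv2.resize(im[140:268,110:330,::-1],(0,0),fx=3.6,fy=3.6,interpolation=cv2.INTER_CUBIC))
E
```

```text
bench [124 111  96] [ 16  58 124]
gask [151 124  91] [ 17 101 151]
spacer [88 80 72] [15 46 88]
cover [189 191 193] [105   5 193]
carton [203 206 205] [ 80   4 206]
sand [151 126 100] [ 15  86 151]
blue [ 68 107 164] [108 149 164]
red [133  94  83] [  7  96 133]
strip [176 156 115] [ 20  88 176]
rim [92 87 85] [ 9 19 92]
felt [127 128 130] [110   6 130]
```

View pics/top1.png

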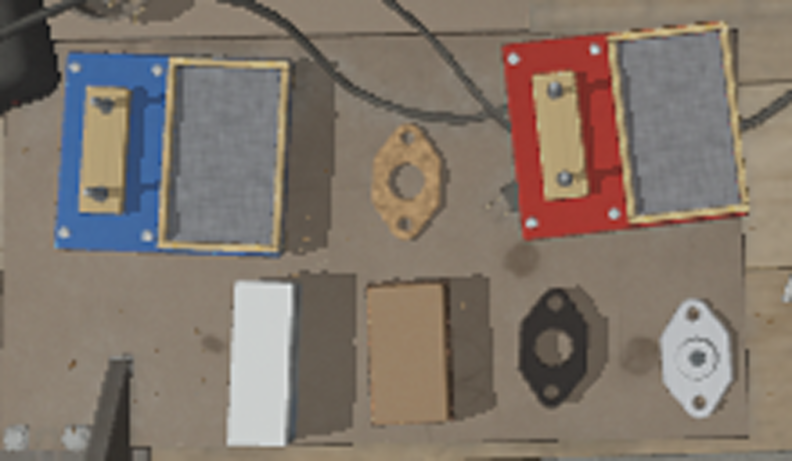

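The crop (3.6x) shows the red strip at (559,135), pins at (554,90)/(564,178), the blue strip at (105,150), and the gasket at (408,182). The spacer is at (553,348), cover (697,358), carton (262,362) and block (408,352), with shadows falling to the right.

```bash
cat > m.py <<'E'
from h import *
def board(c,roi,seat):
    im=c["pixels"];hsv=cv2.cvtColor(im,cv2.COLOR_RGB2HSV);H,S,V=[hsv[...,i].astype(int) for i in range(3)]
    y=((H>=12)&(H<=30)&(S>75)&(V>135)).astype(np.uint8)
    s=rect(c,blob(y,seat),.034); b=rect(c,blob(y,roi),.032); return s,b
if __name__=="__main__":
    c=pickle.load(open("top0.pkl","rb"));im=c["pixels"];hsv=cv2.cvtColor(im,cv2.COLOR_RGB2HSV)
    H,S,V=[hsv[...,i].astype(int) for i in range(3)]
    N=lambda a,b,d,e:(int(a/3.6+110),int(b/3.6+140),int(d/3.6+110),int(e/3.6+140))
    print("red",board(c,N(598,15,758,232),N(525,60,596,208)))
    print("blue",board(c,N(152,50,295,256),N(74,78,138,220)))
    for n,m,roi,z in(("gasket",(S>80)&(V>90),N(360,115,458,248),.006),("spacer",(V<75),N(508,280,600,415),.016),
      ("cover",(V>160)&(S<30),N(650,290,742,425),.008),("carton",(V>150)&(S<30),N(215,270,310,455),.042),("sand",(S>75)&(V>125),N(355,270,460,430),.036)):
        k=blob(m.astype(np.uint8),roi); M=cv2.moments(k.reshape(-1,1,2)); ce=np.array([M["m10"],M["m01"]])/M["m00"]
        print(n,rect(c,k,z),"centroid",(ray(c,ce,z)[0]*1000).round(1))
E
python3 m.py
```

```text
red ((array([ 585.5, -166.3]), np.float32(4.7), np.float32(99.0), np.float32(34.7)), (array([ 589.1, -259.1]), np.float32(4.4), np.float32(142.8), np.float32(95.5)))
blue ((array([587.9, 192.8]), np.float32(-1.6), np.float32(62.6), np.float32(31.2)), (array([578.4,  99.6]), np.float32(-3.7), np.float32(149.2), np.float32(94.0)))
gasket (array([553.6, -41.6]), np.float32(-8.1), np.float32(90.8), np.float32(54.4)) centroid [554.5 -41.7   6. ]
spacer (array([ 419.7, -155.1]), np.float32(-1.8), np.float32(90.3), np.float32(51.1)) centroid [ 419.3 -156.5   16. ]
cover (array([ 407.5, -269.3]), np.float32(-2.1), np.float32(90.8), np.float32(51.5)) centroid [ 406.9 -268.8    8. ]
carton (array([415.2,  70.6]), np.float32(-3.1), np.float32(124.3), np.float32(44.9)) centroid [414.5  70.7  42. ]
sand (array([418.5, -42. ]), np.float32(1.3), np.float32(105.8), np.float32(57.7)) centroid [418.4 -42.1  36. ]
```

```bash
cat > m2.py <<'E'
from h import *
F=6
def up(c,roi):
    x0,y0,x1,y1=roi; g=cv2.resize(c["pixels"],None,fx=F,fy=F,interpolation=cv2.INTER_CUBIC)
    h=cv2.cvtColor(g,cv2.COLOR_RGB2HSV).astype(int); k=np.zeros(h.shape[:2],bool); k[y0*F:y1*F,x0*F:x1*F]=1
    return h[...,0],h[...,1],h[...,2],k
nat=lambda U:(np.asarray(U,float)+.5)/F-.5
def big(m): 
    cs,_=cv2.findContours(m.astype(np.uint8),cv2.RETR_EXTERNAL,cv2.CHAIN_APPROX_NONE); return max(cs,key=cv2.contourArea)
def shape(c,m,z):
    k=big(m); P=ray(c,nat(k[:,0,:]),z)[:,:2]*1000; M=cv2.moments(P.astype(np.float32).reshape(-1,1,2))
    a=.5*np.degrees(np.arctan2(2*M["mu11"],M["mu20"]-M["mu02"]))
    r=rect(c,nat(k[:,0,:]),z)
    return np.array([M["m10"]/M["m00"],M["m01"]/M["m00"]]).round(1),round(a,1),r
def holes(c,m,z):  # small inner contours of the mask
    cs,hi=cv2.findContours(m.astype(np.uint8),cv2.RETR_CCOMP,cv2.CHAIN_APPROX_NONE); o=[]
    for k,h in zip(cs,hi[0]):
        A=cv2.contourArea(k)
        if h[3]>=0 and A>40:
            M=cv2.moments(k); o.append((int(A),(ray(c,nat([M["m10"]/M["m00"],M["m01"]/M["m00"]]),z)[0,:2]*1000).round(1).tolist()))
    return o
N=lambda a,b,d,e:(int(a/3.6+110),int(b/3.6+140),int(d/3.6+110),int(e/3.6+140))
MASK=dict(gasket=(lambda H,S,V:(S>80)&(V>90),N(360,115,458,248),.006),spacer=(lambda H,S,V:V<72,N(508,280,600,415),.016),
 cover=(lambda H,S,V:(V>150)&(S<40),N(650,290,742,425),.008),carton=(lambda H,S,V:(V>150)&(S<30),N(215,270,310,455),.042),
 sand=(lambda H,S,V:(S>75)&(V>115),N(355,270,460,430),.036),
 redstrip=(lambda H,S,V:(H>=13)&(H<=30)&(V>125)&(S>60),N(520,50,600,215),.034),redbay=(lambda H,S,V:(S<45)&(V>90),N(612,28,740,216),.024),
 bluestrip=(lambda H,S,V:(H>=10)&(H<=35)&(V>100)&(S>60),N(70,70,145,225),.034),bluebay=(lambda H,S,V:(S<45)&(V>90),N(162,60,287,250),.024))
if __name__=="__main__":
    c=pickle.load(open("top0.pkl","rb"))
    for n,(f,roi,z) in MASK.items():
        H,S,V,k=up(c,roi); m=f(H,S,V)&k; print(n,shape(c,m,z),holes(c,m,z) if n in("gasket","spacer","cover") else "")
    def pin(roi,th):
        H,S,V,k=up(c,roi); m=k&f2(H,S,V)
    H,S,V,k=up(c,(0,0,512,384))
    for n,(a,b) in dict(r1=(554,90),r2=(564,178),b1=(103,103),b2=(97,193)).items():
        roi=N(a-16,b-16,a+16,b+16); H,S,V,k=up(c,roi); m=k&((V<120)|(S<45)); q=cv2.moments(big(m)); uv=nat([q["m10"]/q["m00"],q["m01"]/q["m00"]])
        print(n,q["m00"]/F/F,uv.round(1),[(ray(c,uv,z)[0,:2]*1000).round(1).tolist() for z in(.034,.066)])
    cv2.imwrite("pics/strips.png",np.hstack([cv2.resize(c["pixels"][y0:y1,x0:x1,::-1],(380,560),interpolation=cv2.INTER_NEAREST) for x0,y0,x1,y1 in(N(505,40,605,222),N(60,60,160,242))]))
E
python3 m2.py
```

```text
gasket (array([554.9, -41.6]), np.float64(-2.6), (array([554.7, -41.6]), np.float32(-4.2), np.float32(93.3), np.float32(55.4))) [(408, [520.3, -40.0]), (2855, [555.1, -41.6]), (384, [590.0, -43.7])]
spacer (array([ 419.4, -156.4]), np.float64(-4.1), (array([ 419.5, -156.3]), np.float32(-3.5), np.float32(92.3), np.float32(52.9))) [(493, [385.0, -153.2]), (3264, [419.9, -156.4]), (579, [454.2, -158.4])]
cover (array([ 407.1, -268.7]), np.float64(1.8), (array([ 407.3, -268.7]), np.float32(2.0), np.float32(94.1), np.float32(54.4))) [(474, [372.2, -270.0]), (56, [400.4, -283.5]), (640, [407.3, -270.2]), (479, [417.4, -277.7]), (496, [442.1, -267.8])]
carton (array([415. ,  70.6]), np.float64(-3.2), (array([415.2,  70.4]), np.float32(-3.2), np.float32(127.6), np.float32(46.7))) 
sand (array([418.7, -42.2]), np.float64(1.1), (array([418.7, -41.7]), np.float32(1.2), np.float32(107.6), np.float32(59.7))) 
redstrip (array([ 585.8, -165.8]), np.float64(4.7), (array([ 585.8, -166. ]), np.float32(4.7), np.float32(100.0), np.float32(35.1))) 
redbay (array([ 594.4, -261.4]), np.float64(4.7), (array([ 594.4, -260.3]), np.float32(4.7), np.float32(140.4), np.float32(83.5))) 
bluestrip (array([584.5, 192.3]), np.float64(-3.7), (array([584.6, 192.3]), np.float32(-3.8), np.float32(98.1), np.float32(34.3))) 
bluebay (array([579. ,  98.9]), np.float64(-3.7), (array([579.3, 100.6]), np.float32(-4.2), np.float32(140.7), np.float32(83.6))) 
r1 14.486111111111112 [263.8 164.6] [[621.5, -163.2], [616.9, -162.8]]
r2 13.138888888888888 [266.6 189.2] [[551.4, -168.9], [549.0, -168.3]]
b1 19.319444444444446 [138.2 168.5] [[620.7, 193.4], [616.1, 182.6]]
b2 20.555555555555554 [136.6 193.2] [[550.5, 198.1], [548.1, 187.1]]
```

View pics/strips.png

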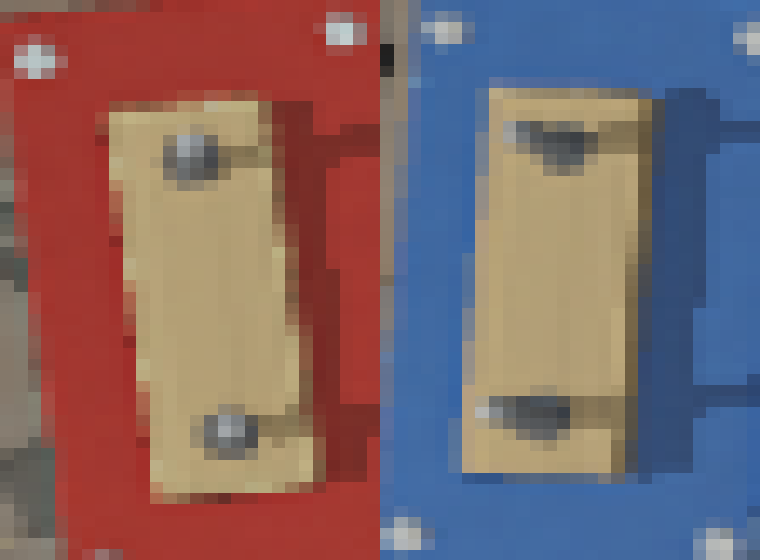

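The strip crops show the red pins at (192,158)/(228,430) and the blue pins at (560,140)/(540,412). Both pairs sit centred on their strips, which agrees with the strip rectangles. Next is the gasket.

```bash
cat > go.py <<'E'
import sys,numpy as np
from station import arm
from scipy.spatial.transform import Rotation as R
s=arm.get_state(); M=R.from_rotvec(s["eef_rot"]).as_matrix(); p=s["tcp_pos"]*1000; yaw=np.degrees(np.arctan2(M[1,0],M[0,0]))
print("t",round(s["time_s"],2),"tcp",p.round(1),"yaw",yaw.round(2),"tilt",np.degrees(np.arccos(-M[2,2])).round(2),"open",round(s["opening"]*1000,1),"grip",round(float(s["grip_force"]),1),"F",np.round(s["force"],1))
a=[float(v) for v in sys.argv[1:]]
for i in range(0,len(a),4):
    T,y=np.array(a[i:i+3]),a[i+3]; d=T-p; c,q=np.cos(np.radians(y)),np.sin(np.radians(y))
    print("turn",round(yaw-y,2),"then cm x %.2f y %.2f z %.2f"%((d[0]*c+d[1]*q)/10,(d[0]*q-d[1]*c)/10,-d[2]/10)); p,yaw=T,y
E
python3 go.py 554.9 -41.6 60 -3  554.9 -41.6 9 -3
```

```text
t 0.1 tcp [ 216.2 -532.3  221.2] yaw 22.1 tilt 0.09 open 91.3 grip 0.0 F [0.4 0.2 0.6]
turn 25.1 then cm x 31.25 y -50.78 z 16.12
turn 0.0 then cm x 0.00 y -0.00 z 5.10
```

Request:
{"api": "arm_command", "payload": {"rows": [[[0,0,0,8.4,0],[0,0,0,8.4,0],[0,0,0,8.3,0],[3.1,-5.0,1.2,0,0],[3.1,-5.0,1.2,0,0],[3.1,-5.0,1.2,0,0],[3.1,-5.0,1.2,0,0],[3.1,-5.0,1.2,0,0],[3.1,-5.0,1.2,0,0],[3.1,-5.0,1.2,0,0],[3.1,-5.0,1.2,0,0],[3.1,-5.0,1.2,0,0]]]}}

```text
time_s: 1.6
tcp_pos: [0.5192, -0.0962, 0.1134]
eef_rot: [3.14, -0.082, -0.0]
force: [1.0, -1.7, -0.2]
opening: 0.0914
grip_force: 0.0
```

```bash
python3 go.py 554.9 -41.6 60 -3  554.9 -41.6 9 -3
```

```text
t 1.6 tcp [519.2 -96.2 113.4] yaw -2.99 tilt 0.02 open 91.4 grip 0.0 F [ 1.  -1.7 -0.2]
turn 0.01 then cm x 3.27 y -5.64 z 5.34
turn 0.0 then cm x 0.00 y -0.00 z 5.10
```

Request:
{"api": "arm_command", "payload": {"rows": [[[1.65,-2.85,2.65,0,0],[1.65,-2.85,2.65,0,0],[0,0,0,0,0],[0,0,0,0,0]]]}}

```text
time_s: 2.1
tcp_pos: [0.5542, -0.0432, 0.0611]
eef_rot: [3.14, -0.082, -0.001]
force: [0.1, 0.6, 0.4]
opening: 0.091
grip_force: 0.0
```

```bash
python3 go.py 554.9 -41.6 60 -3  554.9 -41.6 9 -3
```

```text
t 2.1 tcp [554.2 -43.2  61.1] yaw -2.99 tilt 0.03 open 91.0 grip 0.0 F [0.1 0.6 0.4]
turn 0.01 then cm x 0.06 y -0.16 z 0.11
turn 0.0 then cm x 0.00 y -0.00 z 5.10
```

Request:
{"api": "arm_command", "payload": {"rows": [[[0.05,-0.15,1.5,0,0],[0,0,2,0,0],[0,0,1.0,0,0],[0,0,0.5,0,0],[0,0,0,0,0.2],[0,0,0,0,0.2]]]}}

```text
time_s: 2.85
tcp_pos: [0.5555, -0.0414, 0.0115]
eef_rot: [3.14, -0.082, 0.002]
force: [-0.4, 0.0, 0.1]
opening: 0.0744
grip_force: 0.0
```

```bash
python3 go.py 554.9 -41.6 9 -3
```

```text
t 2.85 tcp [555.5 -41.4  11.5] yaw -3.0 tilt 0.07 open 74.4 grip 0.0 F [-0.4  0.   0.1]
turn 0.0 then cm x -0.06 y 0.02 z 0.25
```

Request:
{"api": "arm_command", "payload": {"rows": [[[-0.05,0,0.2,0,0.2],[0,0,0,0,0.6],[0,0,0,0,0.6],[0,0,0,0,0.6],[0,0,0,0,0.6],[0,0,0,0,0.6]]]}}

```text
time_s: 3.6
tcp_pos: [0.5546, -0.0412, 0.009]
eef_rot: [3.14, -0.082, 0.0]
force: [0.1, 0.3, 0.8]
opening: 0.0534
grip_force: 30.0
```

```bash
python3 go.py 554.9 -41.6 9 -3
```

```text
t 3.6 tcp [554.6 -41.2   9. ] yaw -2.99 tilt 0.01 open 53.4 grip 30.0 F [0.1 0.3 0.8]
turn 0.01 then cm x 0.03 y 0.03 z 0.00
```

Request:
{"api": "arm_command", "payload": {"rows": [[[0,0,0,0,0.25],[0,0,0,0,0.25],[0,0,-3,0,0.25],[0,0,-6,0,0.25],[-6,0,0,0,0.25],[-6,0,0,0,0.25],[-6,0,0,0,0.25],[0,0,0,0,0.25]]]}}

```text
time_s: 4.6
tcp_pos: [0.3689, -0.0313, 0.0982]
eef_rot: [-3.14, 0.082, 0.009]
force: [0.6, 0.0, 0.2]
opening: 0.0683
grip_force: 0.0
```

```bash
python3 - <<'E'
from m2 import *
c=cap("top")
f,roi,z=MASK["gasket"]; H,S,V,k=up(c,roi); m=f(H,S,V)&k; print(shape(c,m,z),holes(c,m,z))
E
python3 go.py 554.9 -41.4 9 -3
```

```text
(array([554.8, -44.6]), np.float64(-2.7), (array([554.8, -44.6]), np.float32(-3.8), np.float32(93.8), np.float32(55.3))) [(412, [520.1, -42.9]), (2860, [554.9, -44.5]), (390, [589.9, -46.7])]
t 4.65 tcp [373.  -31.7  99. ] yaw -3.01 tilt 0.01 open 68.4 grip 0.0 F [-0.2 -0.5  0.5]
turn -0.01 then cm x 18.22 y 0.02 z 9.00
```

Request:
{"api": "arm_command", "payload": {"rows": [[[6,0,0,0,0.25],[6,0,0,0,0.25],[6.2,0,0,0,0.25],[0,0,3,0,0.25],[0,0,3,0,0.25],[0,0,2,0,0.25],[0,0,0.9,0,0.25],[0,0,0,0,0.25]]]}}

```text
time_s: 5.65
tcp_pos: [0.5578, -0.0415, 0.0098]
eef_rot: [3.14, -0.082, 0.002]
force: [-0.5, 0.7, -0.3]
opening: 0.0682
grip_force: 0.0
```

```bash
python3 go.py 554.7 -41.4 9 -3
```

```text
t 5.65 tcp [557.8 -41.5   9.8] yaw -2.99 tilt 0.06 open 68.2 grip 0.0 F [-0.5  0.7 -0.3]
turn 0.01 then cm x -0.31 y 0.01 z 0.08
```

Correct x by −3 mm, close and lift.

Request:
{"api": "arm_command", "payload": {"rows": [[[-0.3,0,0.08,0,0.25],[0,0,0,0,0.6],[0,0,0,0,0.6],[0,0,0,0,0.6],[0,0,0,0,0.6],[0,0,-2,0,0.6],[0,0,-4,0,0.6],[0,0,-4,0,0.6],[0,0,0,-7.7,0.6],[0,0,0,0,0.6]]]}}

```text
time_s: 6.9
tcp_pos: [0.5534, -0.0412, 0.1094]
eef_rot: [3.139, 0.127, 0.001]
force: [0.1, -0.7, -0.1]
opening: 0.0534
grip_force: 30.0
```

```bash
python3 go.py 585.6 -162.7 95 4.7  585.6 -162.7 43 4.7
```

```text
t 6.9 tcp [553.4 -41.2 109.4] yaw 4.62 tilt 0.02 open 53.4 grip 30.0 F [ 0.1 -0.7 -0.1]
turn -0.08 then cm x 2.21 y 12.38 z 1.44
turn 0.0 then cm x 0.00 y 0.00 z 5.20
```

Request:
{"api": "arm_command", "payload": {"rows": [[[0.7,4.1,0.5,0,0.6],[0.7,4.1,0.5,0,0.6],[0.8,4.15,0.4,0,0.6],[0,0,0,0,0.6],[0,0,0,0,0.6]]]}}

```text
time_s: 7.52
tcp_pos: [0.5848, -0.162, 0.0942]
eef_rot: [-3.138, -0.126, 0.003]
force: [-0.6, -0.1, -0.6]
opening: 0.0536
grip_force: 30.0
```

```bash
python3 go.py 585.6 -162.7 95 4.7
python3 - <<'E'
from m2 import *
for n in("scene","top"):
    c=cap(n); uv=proj(c,[.586,-.166,.08])[0].astype(int); print(n,uv); im=c["pixels"][uv[1]-35:uv[1]+35,uv[0]-45:uv[0]+45,::-1]
    cv2.imwrite(f"pics/g_{n}.png",cv2.resize(im,None,fx=8,fy=8,interpolation=cv2.INTER_CUBIC))
E
python3 go.py  585.6 -162.7 95 4.7
```

```text
t 7.53 tcp [ 584.8 -162.    94.2] yaw 4.61 tilt 0.13 open 53.6 grip 30.0 F [-0.6 -0.1 -0.6]
turn -0.09 then cm x 0.07 y 0.08 z -0.08
scene [249 196]
top [265 175]
t 7.62 tcp [ 585.1 -161.4   94.8] yaw 4.72 tilt 0.07 open 53.6 grip 30.0 F [ 0.6  1.1 -0.4]
turn 0.02 then cm x 0.04 y 0.13 z -0.02
```

View pics/g_scene.png

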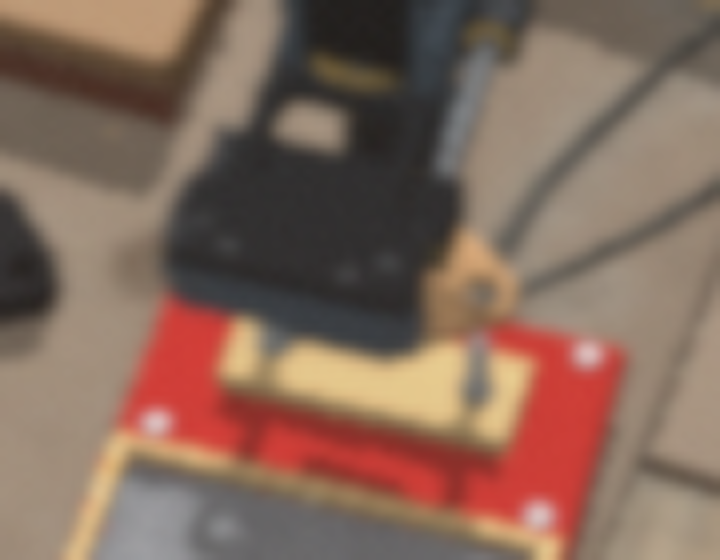

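The scene crop shows the visible gasket hole at about (482,290) and the pin under it, from its tip at about (478,335) to its base at (477,397). They look aligned, so I'll check with rays.

Run:
```python
from m2 import *
c=cap("scene"); f=lambda U,V:[204+(U+.5)/8-.5,161+(V+.5)/8-.5]
print("hole",ray(c,f(482,290),.0885)*1000,"pinbase",ray(c,f(477,395),.034)*1000,"pintop",ray(c,f(478,333),.066)*1000)
s=pickle.load(open("scene0.pkl","rb")); 
cv2.imwrite("pics/s0.png",np.hstack([cv2.resize(s["pixels"][y:y+50,x:x+65,::-1],(390,300),interpolation=cv2.INTER_CUBIC) for x,y in((215,188),(262,98))]))
```

```text
hole [[ 622.41731915 -158.20821978   88.5       ]] pinbase [[ 623.73692792 -162.41160046   34.        ]] pintop [[ 622.22216588 -159.70052432   66.        ]]
```

View pics/s0.png

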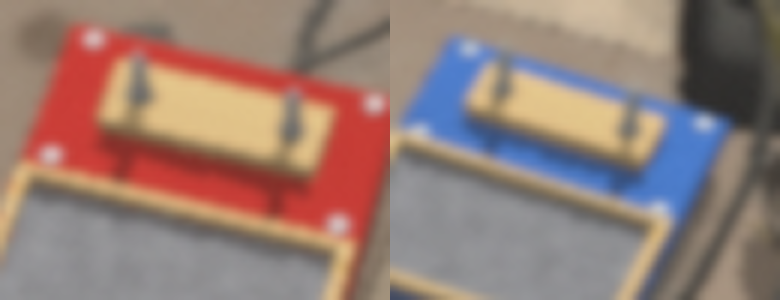

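Request:
{"api": "arm_command", "payload": {"rows": [[[0.05,0.18,0,0,0.6],[0,0,1,0,0.6],[0,0,1,0,0.6],[0,0,0.7,0,0.6],[0,0,0,0,0.6]]]}}

```text
time_s: 8.3
tcp_pos: [0.5857, -0.1641, 0.0671]
eef_rot: [-3.138, -0.129, 0.003]
force: [-0.7, -0.7, -0.4]
opening: 0.054
grip_force: 30.0
```

```bash
python3 go.py 585.6 -163.4 43 4.7;  python3 - <<'E'
from m2 import *
for n in("scene",):
    c=cap(n); uv=proj(c,[.586,-.166,.06])[0].astype(int); print(n,uv); im=c["pixels"][uv[1]-35:uv[1]+35,uv[0]-45:uv[0]+45,::-1]
    cv2.imwrite(f"pics/g2_{n}.png",cv2.resize(im,None,fx=8,fy=8,interpolation=cv2.INTER_CUBIC))
E
```

```text
t 8.3 tcp [ 585.7 -164.1   67.1] yaw 4.7 tilt 0.11 open 54.0 grip 30.0 F [-0.7 -0.7 -0.4]
turn 0.0 then cm x -0.00 y -0.07 z 2.41
scene [249 201]
```

View pics/g2_scene.png

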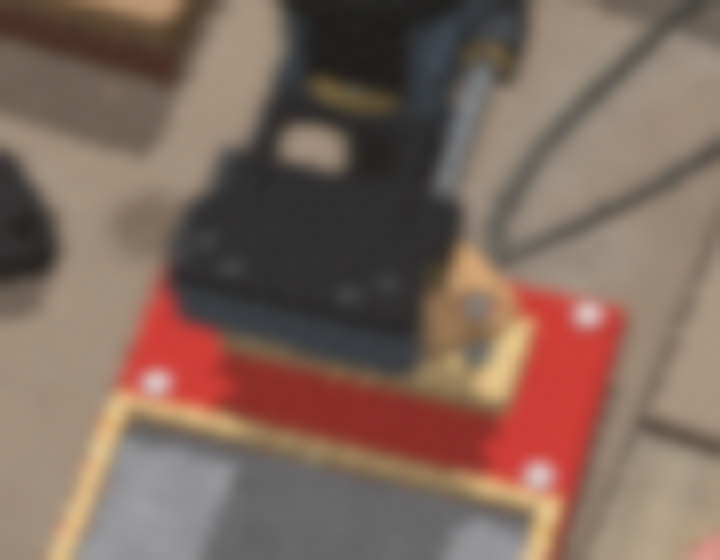

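The pin tip now shows through the hole at (480,303) with no contact force. Continuing down.

Request:
{"api": "arm_command", "payload": {"rows": [[[0,-0.05,0.8,0,0.6],[0,0,0.8,0,0.6],[0,0,0.5,0,0.6],[0,0,0.2,0,0.6],[0,0,0,0,0.6]]]}}

```text
time_s: 8.98
tcp_pos: [0.5862, -0.1638, 0.045]
eef_rot: [3.139, 0.129, -0.0]
force: [0.1, 0.2, -0.4]
opening: 0.0534
grip_force: 30.0
```

```bash
python3 go.py 585.6 -163.4 43 4.7
```

```text
t 8.97 tcp [ 586.2 -163.8   45. ] yaw 4.7 tilt 0.01 open 53.4 grip 30.0 F [ 0.1  0.2 -0.4]
turn 0.0 then cm x -0.06 y -0.04 z 0.20
```

Down the last 2 mm, then open to about 62 mm and rise.

Request:
{"api": "arm_command", "payload": {"rows": [[[0,0,0.15,0,0.6],[0,0,0,0,0.6]]]}}

```text
time_s: 9.22
tcp_pos: [0.5862, -0.1638, 0.0437]
eef_rot: [3.139, 0.129, 0.0]
force: [-0.3, -0.3, -0.6]
opening: 0.0538
grip_force: 30.0
```

Request:
{"api": "arm_command", "payload": {"rows": [[[0,0,0,0,0.33],[0,0,0,0,0.33],[0,0,0,0,0.33],[0,0,-1,0,0.33],[0,0,-4,0,0.3],[0,0,-5,0,0.3],[-4,4,0,0,0.25],[-4,4,0,0,0.25],[-4,4,0,0,0.25]]]}}

```text
time_s: 10.35
tcp_pos: [0.4756, -0.2943, 0.1447]
eef_rot: [3.138, 0.13, 0.002]
force: [0.3, 0.2, 0.1]
opening: 0.0686
grip_force: 0.0
```

```bash
python3 - <<'E'
from m2 import *
c=cap("top"); f=MASK["gasket"][0]; H,S,V,k=up(c,N(505,40,605,222)); m=k&(H>=8)&(H<=30)&(S>60)&(V>90); print(shape(c,m,.040),holes(c,m,.04))
f,roi,z=MASK["cover"]; H,S,V,k=up(c,roi); m=f(H,S,V)&k; print("cover",shape(c,m,z),holes(c,m,z))
s=cap("scene"); cv2.imwrite("pics/g3.png",np.hstack([cv2.resize(i,(390,300),interpolation=cv2.INTER_CUBIC) for i in(s["pixels"][188:238,215:280,::-1],c["pixels"][150:200,235:300,::-1])]))
E
python3 go.py 407 -265.5 60 1.8
```

```text
(array([ 585.6, -166.3]), np.float64(4.5), (array([ 585.4, -166.5]), np.float32(4.6), np.float32(101.0), np.float32(55.2))) [(405, [552.3, -168.9]), (463, [622.1, -163.2])]
cover (array([ 407.5, -246.8]), np.float64(-21.2), (array([ 406.9, -244.6]), np.float32(-30.3), np.float32(24.6), np.float32(12.0))) []
t 10.45 tcp [ 473.3 -296.5  144.6] yaw 4.41 tilt 0.11 open 68.5 grip 0.0 F [ 0.3  0.  -0.9]
turn 2.61 then cm x -6.53 y -3.31 z 8.46
```

View pics/g3.png

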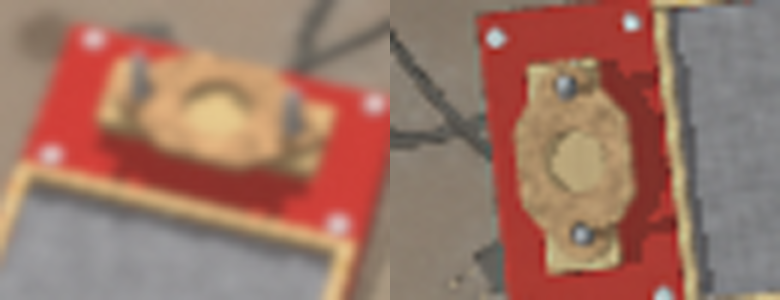

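The gasket is threaded on both pins (left pane pins (138,75)/(293,110), right pane (566,85)/(581,233)) and lies flat. Next is the cover.

Request:
{"api": "arm_command", "payload": {"rows": [[[-3.2,-1.65,2.5,2.6,0.1],[-3.3,-1.65,2.5,0,0.1],[0,0,2.5,0,0.1],[0,0,0,0,0.1],[0,0,0,0,0.1]]]}}

```text
time_s: 11.08
tcp_pos: [0.411, -0.2646, 0.0698]
eef_rot: [3.14, 0.058, 0.003]
force: [-0.1, -1.3, 0.1]
opening: 0.0822
grip_force: 0.0
```

```bash
python3 go.py 407 -265.7 11 1.8
```

```text
t 11.07 tcp [ 411.  -264.6   69.8] yaw 2.13 tilt 0.14 open 82.2 grip 0.0 F [-0.1 -1.3  0.1]
turn 0.33 then cm x -0.40 y 0.10 z 5.88
```

Request:
{"api": "arm_command", "payload": {"rows": [[[-0.4,0.1,2,0.3,0.1],[0,0,2,0,0.1],[0,0,1.3,0,0.1],[0,0,0.4,0,0.1],[0,0,0,0,0.1],[0,0,0,0,0.1]]]}}

```text
time_s: 11.82
tcp_pos: [0.4062, -0.2656, 0.0123]
eef_rot: [3.14, 0.049, 0.002]
force: [0.4, -0.1, -0.2]
opening: 0.082
grip_force: 0.0
```

```bash
python3 go.py 407 -265.7 11 1.8
```

```text
t 11.82 tcp [ 406.2 -265.6   12.3] yaw 1.81 tilt 0.08 open 82.0 grip 0.0 F [ 0.4 -0.1 -0.2]
turn 0.01 then cm x 0.08 y 0.02 z 0.13
```

Request:
{"api": "arm_command", "payload": {"rows": [[[0.05,0,0.1,0,0.1],[0,0,0,0,0.6],[0,0,0,0,0.6],[0,0,0,0,0.6],[0,0,0,0,0.6],[0,0,0,0,0.6],[0,0,0,0,0.6]]]}}

```text
time_s: 12.7
tcp_pos: [0.4062, -0.2653, 0.0107]
eef_rot: [3.141, 0.05, 0.0]
force: [-0.2, -0.4, 1.0]
opening: 0.0537
grip_force: 30.0
```

```bash
python3 go.py 407 -265.7 111 4.6 585.6 -163.2 111 4.6
```

```text
t 12.7 tcp [ 406.2 -265.3   10.7] yaw 1.81 tilt 0.01 open 53.7 grip 30.0 F [-0.2 -0.4  1. ]
turn -2.79 then cm x 0.08 y 0.05 z -10.03
turn 0.0 then cm x 18.62 y -8.78 z -0.00
```

Request:
{"api": "arm_command", "payload": {"rows": [[[0,0,-2,0,0.6],[0,0,-4,0,0.6],[0,0,-4,-2.8,0.6],[4.65,-2.2,0,0,0.6],[4.65,-2.2,0,0,0.6],[4.65,-2.2,0,0,0.6],[4.65,-2.2,0,0,0.6],[0,0,0,0,0.6],[0,0,0,0,0.6]]]}}

```text
time_s: 13.82
tcp_pos: [0.5834, -0.1624, 0.1099]
eef_rot: [-3.139, -0.127, 0.004]
force: [-0.8, -0.7, -0.9]
opening: 0.0539
grip_force: 30.0
```

```bash
python3 go.py 585.0 -163.3 97 4.6
```

```text
t 13.82 tcp [ 583.4 -162.4  109.9] yaw 4.63 tilt 0.13 open 53.9 grip 30.0 F [-0.8 -0.7 -0.9]
turn 0.03 then cm x 0.15 y 0.10 z 1.29
```

Request:
{"api": "arm_command", "payload": {"rows": [[[0.15,0.1,1.3,0,0.6],[0,0,0,0,0.6],[0,0,0,0,0.6]]]}}

```text
time_s: 14.2
tcp_pos: [0.5855, -0.1639, 0.0975]
eef_rot: [-3.139, -0.125, 0.001]
force: [0.1, 0.3, -0.9]
opening: 0.0537
grip_force: 30.0
```

```bash
python3 go.py 585.0 -163.3 97 4.6;  python3 - <<'E'
from m2 import *
c=cap("scene"); im=c["pixels"][161:231,204:294,::-1]; pickle.dump(c,open("s1.pkl","wb"))
cv2.imwrite("pics/c1.png",cv2.resize(im,None,fx=8,fy=8,interpolation=cv2.INTER_CUBIC))
E
python3 go.py 585.0 -163.3 97 4.6
```

```text
t 14.2 tcp [ 585.5 -163.9   97.5] yaw 4.55 tilt 0.03 open 53.7 grip 30.0 F [ 0.1  0.3 -0.9]
turn -0.05 then cm x -0.05 y -0.07 z 0.05
t 14.25 tcp [ 585.8 -163.9   97.7] yaw 4.56 tilt 0.0 open 53.3 grip 30.0 F [ 0.4  0.2 -0.9]
turn -0.04 then cm x -0.07 y -0.06 z 0.07
```

View pics/c1.png

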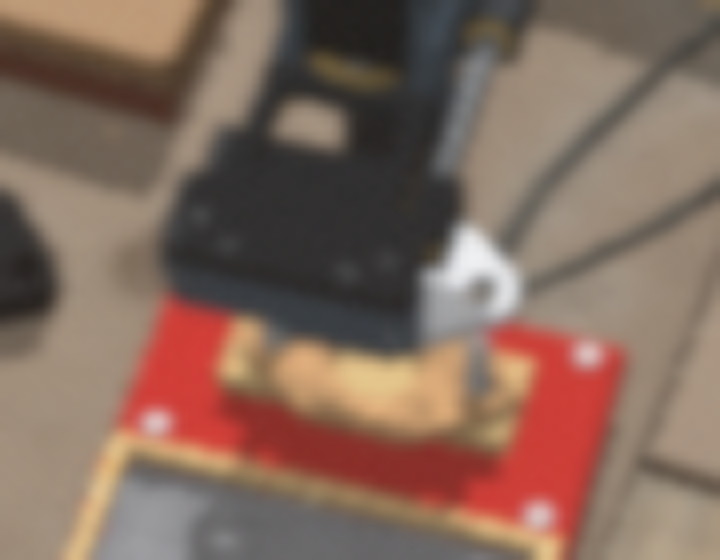

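The scene crop shows the cover's hole at (484,288) above the pin tip at (478,340), the same relation as with the gasket. Nudge x −0.5 mm and descend.

Request:
{"api": "arm_command", "payload": {"rows": [[[-0.05,-0.04,0,0,0.6],[0,0,1,0,0.6],[0,0,1,0,0.6],[0,0,0.8,0,0.6],[0,0,0,0,0.6]]]}}

```text
time_s: 14.88
tcp_pos: [0.5849, -0.1629, 0.0685]
eef_rot: [-3.138, -0.126, 0.003]
force: [-1.2, -0.5, -0.9]
opening: 0.0535
grip_force: 30.0
```

```bash
python3 go.py 585.2 -163.5 51 4.6
```

```text
t 14.88 tcp [ 584.9 -162.9   68.5] yaw 4.61 tilt 0.13 open 53.5 grip 30.0 F [-1.2 -0.5 -0.9]
turn 0.01 then cm x 0.03 y 0.07 z 1.75
```

Request:
{"api": "arm_command", "payload": {"rows": [[[0.02,0.05,0.6,0,0.6],[0,0,0.6,0,0.6],[0,0,0.3,0,0.6],[0,0,0.15,0,0.6],[0,0,0,0,0.6]]]}}

```text
time_s: 15.5
tcp_pos: [0.5858, -0.1636, 0.0531]
eef_rot: [3.139, 0.126, -0.0]
force: [0.3, 0.4, -1.2]
opening: 0.0536
grip_force: 30.0
```

```bash
python3 go.py 585.2 -163.5 51 4.6
```

```text
t 15.5 tcp [ 585.8 -163.6   53.1] yaw 4.6 tilt 0.0 open 53.6 grip 30.0 F [ 0.3  0.4 -1.2]
turn 0.0 then cm x -0.06 y -0.01 z 0.21
```

Request:
{"api": "arm_command", "payload": {"rows": [[[0,0,0.15,0,0.6],[0,0,0.05,0,0.6],[0,0,0,0,0.6]]]}}

```text
time_s: 15.88
tcp_pos: [0.5858, -0.1636, 0.0512]
eef_rot: [3.139, 0.126, 0.0]
force: [0.4, -0.2, -0.4]
opening: 0.0533
grip_force: 30.0
```

Request:
{"api": "arm_command", "payload": {"rows": [[[0,0,0,0,0.33],[0,0,0,0,0.33],[0,0,0,0,0.33],[0,0,-1,0,0.33],[0,0,-4,0,0.3],[0,0,-5,0,0.1],[-5,-3,0,4.5,0.1],[-5,-3,0,3.2,0.1],[-5,-3,0,0,0.1],[0,-6,0,0,0],[0,-6,0,0,0],[0,0,0,0,0]]]}}

```text
time_s: 17.38
tcp_pos: [0.4418, 0.048, 0.1521]
eef_rot: [-3.14, 0.075, -0.003]
force: [-0.9, -1.2, 0.1]
opening: 0.0912
grip_force: 0.0
```

```bash
python3 - <<'E'
from m2 import *
c=cap("top"); H,S,V,k=up(c,N(505,40,605,222)); m=k&(S<45)&(V>120); print(shape(c,m,.048))
s=cap("scene"); cv2.imwrite("pics/c2.png",np.hstack([cv2.resize(i,(390,300),interpolation=cv2.INTER_CUBIC) for i in(s["pixels"][188:238,215:280,::-1],c["pixels"][150:200,235:300,::-1])]))
E
python3 go.py 415 73.6 80 -3.2 415 73.6 25 -3.2
```

```text
(array([ 586.7, -166.1]), np.float64(4.5), (array([ 586.4, -166.3]), np.float32(4.1), np.float32(94.2), np.float32(54.3)))
t 17.48 tcp [441.7  45.  151.7] yaw -2.98 tilt 0.06 open 91.0 grip 0.0 F [-0.8 -0.5 -0.1]
turn 0.22 then cm x -2.83 y -2.71 z 7.17
turn 0.0 then cm x 0.00 y -0.00 z 5.50
```

View pics/c2.png

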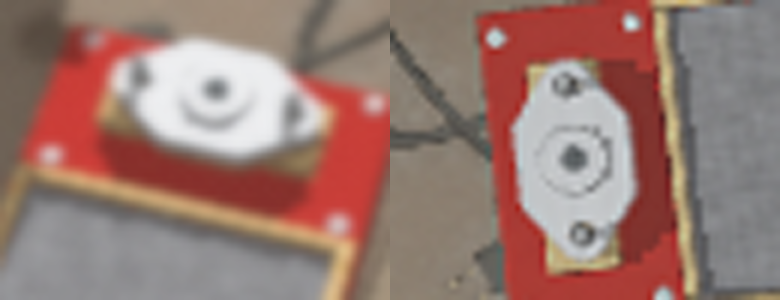

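The cover is on both pins (right pane (568,85)/(582,233)), flush over the gasket. Next is the carton.

Request:
{"api": "arm_command", "payload": {"rows": [[[-1.4,-1.35,3.5,0.2,0],[-1.4,-1.35,3.5,0,0],[0,0,0,0,0],[0,0,0,0,0]]]}}

```text
time_s: 17.98
tcp_pos: [0.4169, 0.0723, 0.0823]
eef_rot: [-3.14, 0.093, -0.004]
force: [0.5, -0.8, -0.3]
opening: 0.0916
grip_force: 0.0
```

```bash
python3 go.py 415 73.6 24 -3.2
```

```text
t 17.98 tcp [416.9  72.3  82.3] yaw -3.38 tilt 0.16 open 91.6 grip 0.0 F [ 0.5 -0.8 -0.3]
turn -0.18 then cm x -0.20 y -0.12 z 5.83
```

Request:
{"api": "arm_command", "payload": {"rows": [[[-0.2,-0.1,2.5,0,0],[0,0,2.5,0,0],[0,0,0.8,0,0],[0,0,0,0,0.3],[0,0,0,0,0.65],[0,0,0,0,0.65],[0,0,0,0,0.65],[0,0,0,0,0.65],[0,0,0,0,0.65]]]}}

```text
time_s: 19.1
tcp_pos: [0.4133, 0.0743, 0.0233]
eef_rot: [3.14, -0.09, 0.0]
force: [-0.5, -0.6, 3.6]
opening: 0.0449
grip_force: 30.0
```

```bash
python3 go.py 415 73.6 150 4.7 594 -257.4 150 4.7
```

```text
t 19.1 tcp [413.3  74.3  23.3] yaw -3.28 tilt 0.02 open 44.9 grip 30.0 F [-0.5 -0.6  3.6]
turn -7.98 then cm x 0.16 y 0.08 z -12.67
turn 0.0 then cm x 15.13 y 34.46 z -0.00
```

Request:
{"api": "arm_command", "payload": {"rows": [[[0,0,-2,0,0.65],[0,0,-4.5,0,0.65],[0,0,-4.5,-8,0.65],[2.15,4.9,0,0,0.65],[2.15,4.9,0,0,0.65],[2.15,4.9,0,0,0.65],[2.15,4.9,0,0,0.65],[2.15,4.9,0,0,0.65],[2.15,4.9,0,0,0.65],[2.1,5.0,0,0,0.65],[0,0,0,0,0.65],[0,0,0,0,0.65]]]}}

```text
time_s: 20.6
tcp_pos: [0.59, -0.2556, 0.132]
eef_rot: [-3.137, -0.128, 0.004]
force: [0.4, 0.3, -1.3]
opening: 0.0448
grip_force: 30.0
```

```bash
python3 go.py 592.2 -257.4 48 4.7
```

```text
t 20.6 tcp [ 590.  -255.6  132. ] yaw 4.67 tilt 0.16 open 44.8 grip 30.0 F [ 0.4  0.3 -1.3]
turn -0.03 then cm x 0.20 y 0.19 z 8.40
```

Request:
{"api": "arm_command", "payload": {"rows": [[[0.2,0.2,2.5,0,0.65],[0,0,2.5,0,0.65],[0,0,2,0,0.65],[0,0,0.8,0,0.65],[0,0,0,0,0.65],[0,0,0,0,0.65]]]}}

```text
time_s: 21.35
tcp_pos: [0.5937, -0.258, 0.0563]
eef_rot: [3.138, 0.129, 0.003]
force: [-0.4, 0.5, -1.4]
opening: 0.0446
grip_force: 30.0
```

```bash
python3 go.py 592.2 -257.4 47.3 4.7
```

```text
t 21.35 tcp [ 593.7 -258.    56.3] yaw 4.72 tilt 0.11 open 44.6 grip 30.0 F [-0.4  0.5 -1.4]
turn 0.02 then cm x -0.14 y -0.07 z 0.90
```

Request:
{"api": "arm_command", "payload": {"rows": [[[-0.1,0,0.5,0,0.65],[0,0,0.25,0,0.65],[0,0,0.1,0,0.65],[0,0,0,0,0.65]]]}}

```text
time_s: 21.85
tcp_pos: [0.5921, -0.2582, 0.0474]
eef_rot: [3.139, 0.129, 0.001]
force: [-2.0, 1.3, 3.7]
opening: 0.0448
grip_force: 30.0
```

```bash
python3 go.py 592.2 -257.4 47.3 4.7
```

```text
t 21.85 tcp [ 592.1 -258.2   47.4] yaw 4.7 tilt 0.02 open 44.8 grip 30.0 F [-2.   1.3  3.7]
turn -0.0 then cm x 0.01 y -0.08 z 0.01
```

Contact felt (3.7 N). Release, rise, and head to the spacer.

Request:
{"api": "arm_command", "payload": {"rows": [[[0,0,0,0,0.36],[0,0,0,0,0.36],[0,0,0,0,0.36],[0,0,-3,0,0.36],[0,0,-4,0,0.3],[0,0,-4,0,0.1],[-5,-3,0,4.5,0],[-5,-3,0,4.3,0],[-5,-3,0,0,0],[0,0,0,0,0]]]}}

```text
time_s: 23.1
tcp_pos: [0.4376, -0.1666, 0.1562]
eef_rot: [-3.138, 0.111, 0.006]
force: [1.3, -0.7, -0.2]
opening: 0.0912
grip_force: 0.0
```

```bash
python3 - <<'E'
from m2 import *
c=cap("top"); H,S,V,k=up(c,N(600,20,750,230)); m=k&(S<30)&(V>160); print("carton",shape(c,m,.066)); H,S,V,k=up(c,N(612,28,740,216))
E
python3 go.py 419.4 -153.5 70 -4.1
```

```text
carton (array([ 593.6, -259.8]), np.float64(4.6), (array([ 593.9, -259.5]), np.float32(4.6), np.float32(126.0), np.float32(47.2)))
t 23.15 tcp [ 440.8 -168.2  156.9] yaw -4.06 tilt 0.02 open 91.3 grip 0.0 F [ 0.7  0.4 -0.2]
turn 0.04 then cm x -2.24 y -1.31 z 8.69
```

Request:
{"api": "arm_command", "payload": {"rows": [[[-1.1,-0.65,4,0,0],[-1.1,-0.65,4,0,0],[0,0,0,0,0],[0,0,0,0,0]]]}}

```text
time_s: 23.65
tcp_pos: [0.4235, -0.1556, 0.0778]
eef_rot: [3.138, -0.112, 0.005]
force: [0.8, -0.5, -0.5]
opening: 0.0911
grip_force: 0.0
```

```bash
python3 go.py 419.4 -153.5 14 -4.1
```

```text
t 23.65 tcp [ 423.5 -155.6   77.8] yaw -4.11 tilt 0.21 open 91.1 grip 0.0 F [ 0.8 -0.5 -0.5]
turn -0.01 then cm x -0.42 y -0.18 z 6.38
```

Request:
{"api": "arm_command", "payload": {"rows": [[[-0.4,-0.15,2.5,0,0],[0,0,2.5,0,0],[0,0,1.1,0,0],[0,0,0.2,0,0.2],[0,0,0,0,0.6],[0,0,0,0,0.6],[0,0,0,0,0.6],[0,0,0,0,0.6],[0,0,0,0,0.6],[0,0,0,0,0.6]]]}}

```text
time_s: 24.9
tcp_pos: [0.4175, -0.1528, 0.0141]
eef_rot: [3.139, -0.112, 0.002]
force: [-0.6, 0.1, 5.9]
opening: 0.0536
grip_force: 30.0
```

```bash
python3 go.py 419.4 -153.5 130 -3.8 584.5 195.4 130 -3.8
```

```text
t 24.9 tcp [ 417.5 -152.8   14.1] yaw -4.09 tilt 0.06 open 53.6 grip 30.0 F [-0.6  0.1  5.9]
turn -0.29 then cm x 0.20 y 0.05 z -11.59
turn 0.0 then cm x 14.16 y -35.91 z -0.00
```

Request:
{"api": "arm_command", "payload": {"rows": [[[0,0,-2,0,0.6],[0,0,-4.5,0,0.6],[0,0,-4.5,-0.3,0.6],[0,0,0,0,0.6],[0,0,0,0,0.6]]]}}

```text
time_s: 25.52
tcp_pos: [0.4162, -0.1523, 0.1229]
eef_rot: [-3.139, 0.104, 0.003]
force: [0.3, 0.9, -0.8]
opening: 0.0535
grip_force: 30.0
```

```bash
python3 go.py  584.5 195.4 125 -3.8
```

```text
t 25.52 tcp [ 416.2 -152.3  122.9] yaw -3.8 tilt 0.1 open 53.5 grip 30.0 F [ 0.3  0.9 -0.8]
turn 0.0 then cm x 14.49 y -35.81 z -0.21
```

Request:
{"api": "arm_command", "payload": {"rows": [[[2.05,-5.1,0,0,0.6],[2.05,-5.1,0,0,0.6],[2.05,-5.1,0,0,0.6],[2.05,-5.1,0,0,0.6],[2.05,-5.1,0,0,0.6],[2.05,-5.1,0,0,0.6],[2.0,-5.1,0,0,0.6],[0,0,0,0,0.6],[0,0,0,0,0.6]]]}}

```text
time_s: 26.65
tcp_pos: [0.5819, 0.1934, 0.1214]
eef_rot: [3.138, -0.103, -0.007]
force: [-0.4, -0.5, -0.6]
opening: 0.0537
grip_force: 30.0
```

```bash
python3 go.py  582.5 195.4 100 -3.8
```

```text
t 26.65 tcp [581.9 193.4 121.4] yaw -3.77 tilt 0.29 open 53.7 grip 30.0 F [-0.4 -0.5 -0.6]
turn 0.03 then cm x 0.05 y -0.20 z 2.14
```

Request:
{"api": "arm_command", "payload": {"rows": [[[0.05,-0.15,1,0,0.6],[0,0,1,0,0.6],[0,0,0,0,0.6],[0,0,0,0,0.6]]]}}

```text
time_s: 27.15
tcp_pos: [0.5841, 0.1952, 0.1037]
eef_rot: [3.14, -0.105, 0.0]
force: [0.6, 0.3, -1.1]
opening: 0.0537
grip_force: 30.0
```

```bash
python3 go.py 582.5 195.4 100 -3.8;  python3 - <<'E'
from m2 import *
c=cap("scene"); s=pickle.load(open("scene0.pkl","rb")); uv=proj(c,[.584,.193,.065])[0].astype(int); print(uv)
g=[cv2.resize(i["pixels"][uv[1]-35:uv[1]+25,uv[0]-20:uv[0]+40,::-1],(390,390),interpolation=cv2.INTER_CUBIC) for i in(c,s)]
cv2.imwrite("pics/s1.png",np.hstack(g))
E
python3 go.py 582.5 195.4 100 -3.8
```

```text
t 27.15 tcp [584.1 195.2 103.7] yaw -3.83 tilt 0.01 open 53.7 grip 30.0 F [ 0.6  0.3 -1.1]
turn -0.03 then cm x -0.16 y -0.01 z 0.37
[290 108]
t 27.2 tcp [584.2 195.4 103.9] yaw -3.82 tilt 0.04 open 53.9 grip 30.0 F [-0.  -0.1 -1.3]
turn -0.02 then cm x -0.17 y 0.01 z 0.39
```

View pics/s1.png

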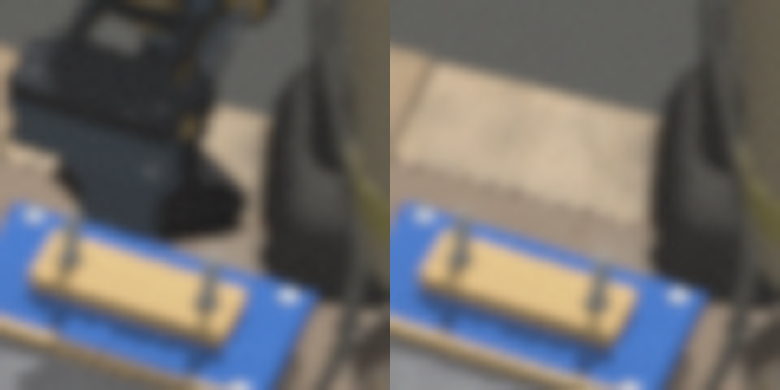

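The scene crop shows the black spacer held above the blue board with its lobe end at (243,200). Its hole isn't visible, so I'll correct x and lower it while watching the force.

Request:
{"api": "arm_command", "payload": {"rows": [[[-0.15,0,1.2,0,0.6],[0,0,0.8,0,0.6],[0,0,0.4,0,0.6],[0,0,0.2,0,0.6],[0,0,0,0,0.6]]]}}

```text
time_s: 27.82
tcp_pos: [0.5826, 0.1957, 0.0776]
eef_rot: [3.14, -0.104, 0.0]
force: [0.3, 0.7, -0.3]
opening: 0.0536
grip_force: 30.0
```

```bash
python3 go.py 582.5 195.4 48 -3.8
```

```text
t 27.82 tcp [582.6 195.7  77.6] yaw -3.79 tilt 0.01 open 53.6 grip 30.0 F [ 0.3  0.7 -0.3]
turn 0.01 then cm x -0.00 y 0.03 z 2.96
```

Past the tip height with no load. Keep going in small steps.

Request:
{"api": "arm_command", "payload": {"rows": [[[0,0,0.4,0,0.6],[0,0,0.4,0,0.6],[0,0,0.3,0,0.6],[0,0,0,0,0.6]]]}}

```text
time_s: 28.32
tcp_pos: [0.5823, 0.1956, 0.0662]
eef_rot: [3.14, -0.104, -0.001]
force: [0.0, 0.1, -1.0]
opening: 0.0541
grip_force: 30.0
```

```bash
python3 go.py 582.5 195.4 48 -3.8
```

```text
t 28.32 tcp [582.3 195.6  66.2] yaw -3.79 tilt 0.04 open 54.1 grip 30.0 F [ 0.   0.1 -1. ]
turn 0.01 then cm x 0.02 y 0.02 z 1.82
```

Request:
{"api": "arm_command", "payload": {"rows": [[[0,0,0.6,0,0.6],[0,0,0.6,0,0.6],[0,0,0.4,0,0.6],[0,0,0.2,0,0.6],[0,0,0,0,0.6]]]}}

```text
time_s: 28.95
tcp_pos: [0.5826, 0.1957, 0.0486]
eef_rot: [3.14, -0.104, 0.0]
force: [0.6, 0.4, -1.4]
opening: 0.0537
grip_force: 30.0
```

```bash
python3 go.py 582.5 195.4 48 -3.8
```

```text
t 28.95 tcp [582.6 195.7  48.6] yaw -3.79 tilt 0.01 open 53.7 grip 30.0 F [ 0.6  0.4 -1.4]
turn 0.01 then cm x -0.01 y 0.03 z 0.06
```

Request:
{"api": "arm_command", "payload": {"rows": [[[0,0,0.08,0,0.6],[0,0,0,0,0.6],[0,0,0,0,0.33],[0,0,0,0,0.33],[0,0,0,0,0.33],[0,0,-1,0,0.33],[0,0,-4,0,0.3],[0,0,-5,0,0.1],[-5,3,0,-5,0],[-5,3,0,0,0],[-5,3,0,0,0]]]}}

```text
time_s: 30.32
tcp_pos: [0.4306, 0.1062, 0.1486]
eef_rot: [-3.141, -0.034, -0.002]
force: [0.4, -0.7, 0.1]
opening: 0.0912
grip_force: 0.0
```

Request:
{"api": "arm_command", "payload": {"rows": [[[0,5,0,0,0],[0,5,0,0,0],[0,5,0,0,0],[0,0,0,0,0]]]}}

```text
time_s: 30.82
tcp_pos: [0.4354, -0.0456, 0.1487]
eef_rot: [3.141, 0.025, 0.003]
force: [-0.1, 0.6, -0.4]
opening: 0.0911
grip_force: 0.0
```

```bash
python3 - <<'E'
from m2 import *
c=cap("top"); s=cap("scene"); H,S,V,k=up(c,N(70,70,145,225)); m=k&(V<85)&(S<90); print(shape(c,m,.050))
cv2.imwrite("pics/sp2.png",np.hstack([cv2.resize(i,(390,300),interpolation=cv2.INTER_CUBIC) for i in(s["pixels"][98:148,262:327,::-1],c["pixels"][155:205,115:180,::-1])]))
E
python3 go.py 418.7 -39 80 1.2
```

```text
(array([582.9, 188.8]), np.float64(-3.4), (array([583.8, 189. ]), np.float32(-5.0), np.float32(93.1), np.float32(55.5)))
t 30.93 tcp [435.1 -43.1 148.3] yaw 1.11 tilt 0.05 open 91.1 grip 0.0 F [-0.8 -0.6  0.2]
turn -0.09 then cm x -1.63 y -0.45 z 6.83
```

View pics/sp2.png

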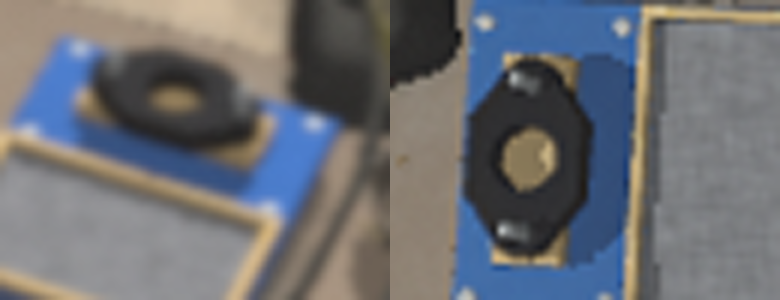

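The spacer is on both pins, shown with highlights at (525,80)/(513,230), and flush on the strip. Now the sanding block.

Request:
{"api": "arm_command", "payload": {"rows": [[[-0.8,-0.2,3,0,0],[-0.8,-0.2,3,0,0],[0,0,0,0,0],[0,0,0,0,0]]]}}

```text
time_s: 31.42
tcp_pos: [0.4203, -0.0387, 0.0889]
eef_rot: [3.141, 0.035, 0.004]
force: [0.8, 0.1, -0.3]
opening: 0.0915
grip_force: 0.0
```

```bash
python3 go.py 418.7 -39 21 1.2
```

```text
t 31.43 tcp [420.3 -38.7  88.9] yaw 1.29 tilt 0.13 open 91.5 grip 0.0 F [ 0.8  0.1 -0.3]
turn 0.09 then cm x -0.16 y 0.02 z 6.79
```

Request:
{"api": "arm_command", "payload": {"rows": [[[-0.1,0,2.8,0,0],[0,0,2.8,0,0],[0,0,1,0,0],[0,0,0.1,0,0],[0,0,0,0,0.5],[0,0,0,0,0.5],[0,0,0,0,0.5],[0,0,0,0,0.5],[0,0,0,0,0.5]]]}}

```text
time_s: 32.55
tcp_pos: [0.4182, -0.0395, 0.0212]
eef_rot: [3.141, 0.033, 0.001]
force: [-0.6, -0.4, 4.6]
opening: 0.0599
grip_force: 30.0
```

```bash
python3 go.py 418 -39 125 -3.8 578 102.5 125 -3.8
```

```text
t 32.55 tcp [418.2 -39.5  21.2] yaw 1.2 tilt 0.04 open 59.9 grip 30.0 F [-0.6 -0.4  4.6]
turn 5.0 then cm x -0.03 y -0.05 z -10.38
turn 0.0 then cm x 15.03 y -15.18 z -0.00
```

Request:
{"api": "arm_command", "payload": {"rows": [[[0,0,-2,0,0.5],[0,0,-4,0,0.5],[0,0,-4,5,0.5],[3.75,-3.8,0,0,0.5],[3.75,-3.8,0,0,0.5],[3.75,-3.8,0,0,0.5],[3.75,-3.8,0,0,0.5],[0,0,0,0,0.5],[0,0,0,0,0.5]]]}}

```text
time_s: 33.67
tcp_pos: [0.5765, 0.1021, 0.1199]
eef_rot: [3.139, -0.103, -0.004]
force: [-0.1, 0.2, -0.9]
opening: 0.0603
grip_force: 30.0
```

```bash
python3 go.py 578 102.5 46 -3.8
```

```text
t 33.67 tcp [576.5 102.1 119.9] yaw -3.77 tilt 0.17 open 60.3 grip 30.0 F [-0.1  0.2 -0.9]
turn 0.03 then cm x 0.15 y -0.05 z 7.39
```

Request:
{"api": "arm_command", "payload": {"rows": [[[0.15,0,2.5,0,0.5],[0,0,2.5,0,0.5],[0,0,1.3,0,0.5],[0,0,0.3,0,0.5],[0,0,0,0,0.5],[0,0,0,0,0.5]]]}}

```text
time_s: 34.42
tcp_pos: [0.5798, 0.1023, 0.0558]
eef_rot: [-3.14, 0.104, -0.003]
force: [-0.1, -0.1, -0.2]
opening: 0.0599
grip_force: 30.0
```

```bash
python3 go.py 578 102.5 45.2 -3.8
```

```text
t 34.42 tcp [579.8 102.3  55.8] yaw -3.8 tilt 0.1 open 59.9 grip 30.0 F [-0.1 -0.1 -0.2]
turn 0.0 then cm x -0.18 y -0.01 z 1.06
```

Request:
{"api": "arm_command", "payload": {"rows": [[[-0.15,0,0.5,0,0.5],[0,0,0.3,0,0.5],[0,0,0.2,0,0.5],[0,0,0,0,0.5]]]}}

```text
time_s: 34.92
tcp_pos: [0.5776, 0.1024, 0.0453]
eef_rot: [3.14, -0.104, -0.0]
force: [-1.6, 0.4, 3.3]
opening: 0.06
grip_force: 30.0
```

```bash
python3 go.py 578 102.5 45.2 -3.8
```

```text
t 34.92 tcp [577.6 102.4  45.3] yaw -3.79 tilt 0.01 open 60.0 grip 30.0 F [-1.6  0.4  3.3]
turn 0.01 then cm x 0.04 y -0.01 z 0.01
```

Request:
{"api": "arm_command", "payload": {"rows": [[[0,0,0,0,0.22],[0,0,0,0,0.22],[0,0,0,0,0.22],[0,0,-3,0,0.22],[0,0,-5,0,0.2],[0,0,-5,0,0],[-6,0,0,0,0],[-6,0,0,0,0],[-6,0,0,0,0],[-6,0,0,0,0],[0,0,0,0,0],[0,0,0,0,0]]]}}

```text
time_s: 36.42
tcp_pos: [0.3392, 0.1185, 0.1754]
eef_rot: [-3.139, 0.103, -0.004]
force: [0.3, -0.0, -0.3]
opening: 0.091
grip_force: 0.0
```

```bash
python3 - <<'E'
from m2 import *
c=cap("top"); s=cap("scene")
cv2.imwrite("pics/end.png",np.vstack([cv2.resize(c["pixels"][120:270,80:410,::-1],(726,330),interpolation=cv2.INTER_CUBIC),cv2.resize(s["pixels"][90:270,100:496,::-1][:,:330],(726,270+0),interpolation=cv2.INTER_CUBIC)]))
E
python3 go.py
```

```text
t 36.52 tcp [339.8 118.4 175.1] yaw -3.82 tilt 0.08 open 91.1 grip 0.0 F [-0.8 -1.1 -0.8]
```

View pics/end.png

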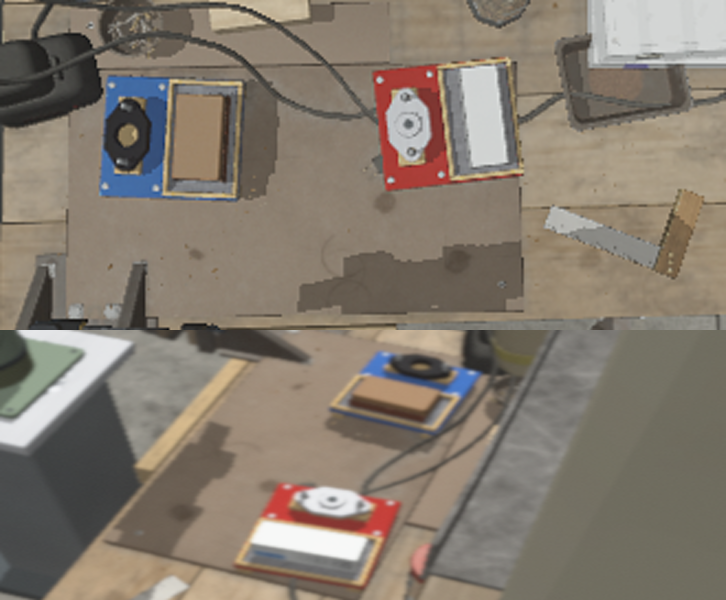

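The final views show the spacer (128,135) and block (200,137) on the blue board. The gasket with cover (407,125) and the carton (483,115) are on the red board, all flat, with the bystanders where they were.

```bash
python3 -c "
from station import arm
print(arm.sign_off())"
```

```text
the job is handed in; nothing more can be done
None
```

Both kits are made up and handed in at about 36.5 s: gasket, then cover, then carton on the red board; spacer and sanding block on the blue. All five parts look flat and seated in the final pictures; I lowered each flange part to its seat in the gripper, without a separate press after release, and left the bystanders alone.

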